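Pack the load-cell kit into the foam tray

TASK

Pack one scale-corner kit into the blue foam tray: the long load cell into the long pocket, the large levelling foot into the large round pocket, the spacer sleeve into the small round pocket and the junction box into the square pocket, each sitting fully on its pocket's floor, the same way up as it stands now. Set each part down, do not drop it. The short load cell and the small levelling foot do not belong to the kit: leave them standing where they are.

Things in the scene. Friction and masses are not known exactly. Their poses are not given: they have to be found in the camera images.
- load_cell: The LONG load cell: plain aluminium bar 90 long (its x) x 26 wide (its y) x 30 high, small bolt hole near each end of the top, dark bores in its two long sides. Loose, about 0.18 kg. Origin: centre of its underside, z up.
- short_cell: The SHORT load cell, a look-alike: same bar, only 60 long (x) x 26 wide x 30 high. Loose. Not part of the kit. Origin: centre of its underside.
- foot_large: The LARGE levelling foot: standing on a round disc 48 in diameter and 12 high (black rubber below, steel above), on it a round nut 22 in diameter up to 20 above the underside, then a steel stem 14 in diameter up to 50 above the underside. Loose, about 0.17 kg; grip it by the stem. Origin: centre of its underside, z up along the stem.
- foot_small: The SMALL levelling foot, a look-alike: disc 32 in diameter and 10 high, nut 18 in diameter up to 18, stem 10 in diameter up to 40 above the underside. Loose. Not part of the kit. Origin: centre of its underside.
- sleeve: Spacer sleeve: plain steel tube standing on end, 34 outer and 18 inner diameter, 28 high. Loose, about 0.13 kg. Origin: centre of its underside, z up.
- junction_box: Junction box: closed grey box 52 x 52, 30 high, with four small screws in its lid. Loose, about 0.12 kg. Origin: centre of its underside, z up, x and y square to its sides.
- nest_long: Pale foam block (pocket floor dark) with the LONG pocket, 108 (x) x 44 (y). Fixed block 120 (x) x 78 (y) x 13 high, one of four in a row along y, 80 apart, in the blue tray (132 x 334, rim 17 above the table; order varies). Pocket central, floor 5 above the block's underside, 8 deep. Origin: centre of the underside (3 above the table), z up.
- nest_big_round: Pale foam block (pocket floor dark) with the LARGE ROUND pocket, 66 in diameter. Fixed block 120 (x) x 78 (y) x 13 high, one of four in a row along y, 80 apart, in the blue tray (132 x 334, rim 17 above the table; order varies). Pocket central, floor 5 above the block's underside, 8 deep. Origin: centre of the underside (3 above the table), z up.
- nest_small_round: Pale foam block (pocket floor dark) with the SMALL ROUND pocket, 50 in diameter. Fixed block 120 (x) x 78 (y) x 13 high, one of four in a row along y, 80 apart, in the blue tray (132 x 334, rim 17 above the table; order varies). Pocket central, floor 5 above the block's underside, 8 deep. Origin: centre of the underside (3 above the table), z up.
- nest_square: Pale foam block (pocket floor dark) with the SQUARE pocket, 68 x 68. Fixed block 120 (x) x 78 (y) x 13 high, one of four in a row along y, 80 apart, in the blue tray (132 x 334, rim 17 above the table; order varies). Pocket central, floor 5 above the block's underside, 8 deep. Origin: centre of the underside (3 above the table), z up.
There are look-alikes about, which are no part of the job. What is shaped like the sleeve but purple is not meant.

How it is judged:
By the outcome, as a careful person would: the job done as asked, in the order asked, and still so for the second after the job is handed in, with the robot touching nothing.
It also fails if it takes over 102 s, if anything falls off the work surface, if the arm or the gripper's body presses on something with over 40 N, if the wrist force passes 120 N, or if a joint passes its speed limit or range.

ROBOT

A 6-joint arm with a two-finger parallel gripper is mounted at the origin on the work surface. World frame = base frame: x ahead of the robot, y to its left, z up, the work surface at z = 0. Lengths are in mm, angles in rad, forces in N, time in s.
With the tool pointing down it reaches from about 250 to 800 mm from the base axis. Payload 8.5 kg.
Tool frame: the origin (TCP) lies between the finger pads; the fingertips stand 22 mm ahead of it and the grasp point (between the pads) lies 3 mm ahead of it; z points along the fingers, y is the line along which they close (so a half turn about z gives the same grasp; the last joint's range is limited). The gripper opens to 85 mm and grips with 20 to 120 N. Pads are 22 mm wide; open, the fingers measure 114 mm over their backs; the gripper's body (76 mm by 85 mm) begins 54 mm behind the grasp point. The pads swing forward as they close: fully open they stand 13 mm farther back than shut.
Start: joints at [-1.254, 0.238, -0.013, 1.319, 0, 1.571], TCP at [163.537, -498.835, 253.276] pointing down, gripper open.
Joint ranges: [-2.66, 2.66], [-1.03, 1.9], [-1.14, 1.46], [-1.82, 2.27], [-1.45, 1.34], [-3.14, 3.14]. Speed limits (rad/s): [2.22, 2.22, 2.79, 3.14, 3.14, 3.14].

INTERFACE

Orientations are given as a unit quaternion [x, y, z, w].
In Python, from workcell import robot gives the robot as it stands. The module is installed in compiled form; this text tells all that it offers. Calls block until the motion is done:
- robot.move_pose(position, orientation): joint-space move of the TCP to a pose.
- robot.movel(position, ori=None, vel=150, f_stop=None): straight line of the TCP; ori=None keeps the orientation; vel is the mean speed in mm/s. With f_stop (N) it stops when the force on the tool has changed by that much, and returns True; else False.
- robot.move_j(angles): joint-space move.
- robot.grip(opening): finger opening in mm; the grip force is fixed at half the most; returns when the fingers have stopped.
- robot.hold(seconds).
- robot.inverse_kinematics(position, orientation): joint angles nearest the present ones, or None.
- robot.observe(): the state.
- robot.grab_frame(name): name is "scene" or "top" or "wrist"; returns a dict with "color" (480x640x3 uint8, red, green, blue), "intrinsics" (3x3 intrinsics, pixels), "k1" (the pictures are not rectified: a ray, as slopes to the right and down, at radius r is drawn at 1 + k1 r^2 times it, then the intrinsics apply), "camera_from_world" (4x4, takes a point from world to camera coordinates); the wrist camera has in their place "mount" (4x4, takes a point from camera to tool coordinates, whose origin is the TCP and whose axes are the flange's). Camera axes: x right, y down, z forward; pixel columns grow to the right and rows downward; lengths in mm; the calibration is good to about 2 mm. A picture is of the moment at which its call begins: read the wrist's pose just before it. There is no depth.
A pose or a line that the arm cannot do raises robot.PlanningError and nothing moves.
- robot.job_done(): hands the job in; it is judged then, once.
Trained networks look in a picture, given as the dict that the camera call returned (one of the last four; its "shot" number tells which), for a name from the list of things; names that differ only in an ending like _2 or _b are one class to them, and where a whole thing is asked for, a point or a joint stands for the part that bears it (a point fixed in the world has none). Each returns a list of dicts, best first, with "confidence" (0 to 1); they miss things now and then, are a little off and sometimes report something else, mostly with a low value. They report only what shows in the picture. A call takes as long as a camera call. They do not tell look-alikes from the thing itself.
- robot.cut_out(query, picture): "mask" (480x640 bool, what is visible of it).
- robot.mark_of(query, picture): "position" ([x, y, z] in mm, in world coordinates, good to about 4 mm: a listed point, or the origin of a listed thing).
The state is a dict: "time_s": time; "joint_positions": joint angles; "qd": joint speeds; "effort": joint torques, N m; "tcp_pos": TCP position; "eef_rot": TCP orientation; "ft_force": force on the tool from outside, world axes, zero at the start; "wrist_torque": the same for the moment, N m; "opening": finger opening in mm; "grasp_force": force on a finger pad.
Only numpy, scipy, OpenCV 4.12 (cv2) and the standard library are available. Lean on these libraries where they do the work, as an engineer would, in place of code of your own. Each camera call takes 0.05 s, during which the arm holds its last target. There are 200 camera calls.

## Working session

There is one attempt and no reset: what is moved stays moved. The work goes in short steps, each a Python script; the robot and the scene stay as the last script left them, time stands still between calls to the robot, and variables do not carry over. Pictures are saved under pics/ and viewed, at most 14 in all, crops included, and the job is handed in when it is done.

```bash
mkdir -p pics
cat > h.py <<'E'
import numpy as np, cv2, pickle
from workcell import robot
def save(n,img): cv2.imwrite(f'pics/{n}.png',cv2.cvtColor(img,cv2.COLOR_RGB2BGR))
E
python3 - <<'E'
from h import *
o=robot.observe(); print(o)
for c in ("scene","top"):
    f=robot.grab_frame(c); save(c+'0',f['color']); pickle.dump(f,open(c+'0.pkl','wb'))
    print(c,f['intrinsics'],f['k1'],f['camera_from_world'])
    for n in "load_cell short_cell foot_large foot_small sleeve junction_box nest_long nest_big_round nest_small_round nest_square".split():
        print(n,[(np.round(m['position']).tolist(),round(m['confidence'],2)) for m in robot.mark_of(n,f)])
E
```

```text
{'time_s': 0.0, 'joint_positions': array([-1.25401328e+00,  2.38762874e-01, -1.42582936e-02,  1.31918787e+00,
       -1.43241739e-05,  1.57081219e+00]), 'qd': array([-0.00128256, -0.00068569, -0.00084151, -0.00113402,  0.00080068,
       -0.0001835 ]), 'effort': array([ 4.05910359e-04, -5.38783836e+01,  3.46441162e+01,  1.80286163e-02,
       -1.23641094e-04,  1.27565499e-05]), 'tcp_pos': array([ 163.42049214, -498.51537531,  252.68541766]), 'eef_rot': array([ 9.87483269e-01,  1.57722204e-01, -1.18491532e-04, -6.96383392e-04]), 'ft_force': array([-0.14255993, -0.51590655,  1.06210866]), 'wrist_torque': array([ 0.01680695,  0.025381  , -0.05955576]), 'grasp_force': 0.0, 'opening': 85.4076558901604}
scene [[495.65727422   0.         321.67245374]
 [  0.         495.65727422 240.15163606]
 [  0.           0.           1.        ]] -0.035330531467827636 [[-8.23548017e-01  5.67092723e-01  1.32101036e-02  4.27408773e+02]
 [ 3.66499800e-01  5.49727329e-01 -7.50651557e-01 -1.39018716e+02]
 [-4.32950991e-01 -6.13356101e-01 -6.60566222e-01  1.14865453e+03]
 [ 0.00000000e+00  0.00000000e+00  0.
[... 819 characters left out ...]
2]
 [ 9.08832950e-02  3.63997586e-02 -9.95196103e-01  9.71185068e+02]
 [ 0.00000000e+00  0.00000000e+00  0.00000000e+00  1.00000000e+00]]
load_cell [([449.0, -240.0, -2.0], 0.78)]
short_cell [([557.0, 324.0, -2.0], 0.73), ([451.0, -240.0, 1.0], 0.28)]
foot_large [([456.0, 1.0, -3.0], 0.75)]
foot_small [([439.0, 128.0, 1.0], 0.49), ([638.0, 92.0, 0.0], 0.3)]
sleeve [([436.0, 231.0, 2.0], 0.83), ([370.0, 280.0, -2.0], 0.54), ([378.0, 175.0, 2.0], 0.49)]
junction_box [([421.0, -373.0, 2.0], 0.88), ([632.0, 170.0, 3.0], 0.47)]
nest_long [([636.0, 172.0, 4.0], 0.6)]
nest_big_round [([638.0, 91.0, -3.0], 0.71)]
nest_small_round [([635.0, -67.0, 7.0], 0.61)]
nest_square [([640.0, 11.0, 3.0], 0.64)]
```

View pics/top0.png

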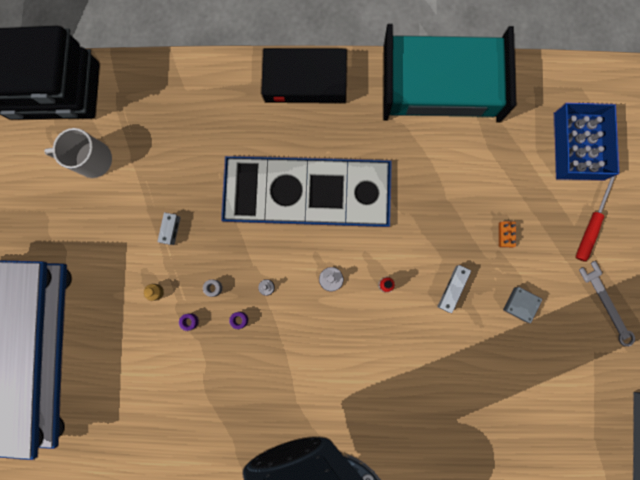

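View pics/scene0.png

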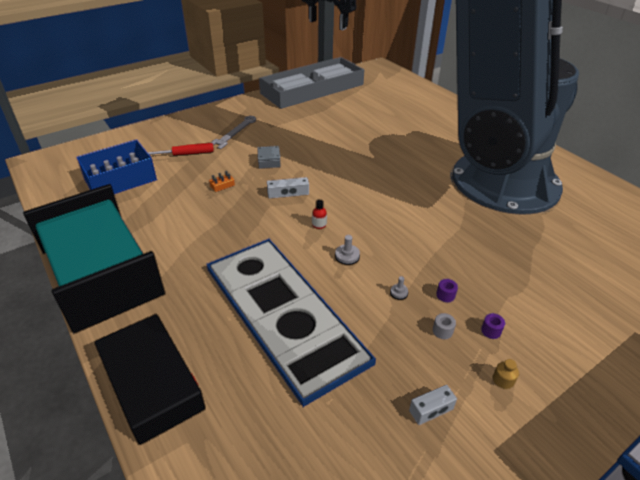

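The top view shows these candidates:
- **Bars:** (455,288) is the longer, so it is the load_cell; (169,228) is the short one.
- **Feet:** (331,279) has the larger disc, so it is foot_large; (266,287) is the small one.
- **Sleeves:** (212,288) is the grey steel one I want; (188,322) and (239,320) are purple.
- **Junction box:** (524,303). The dark bin items are not it.
- **Pockets, left to right:** long (246,189), big round (286,190), square (326,191), small round (366,192).

Next I'll fit outlines in both views and make one crop to confirm the choices.

```bash
cat > fit.py <<'E'
from h import *
from scipy.optimize import minimize
def box(a,b,h): return [np.array([[x,y,z] for x in(-a/2,a/2) for y in(-b/2,b/2) for z in(0,h)],float)]
def cyl(d,z0,z1):
    t=np.linspace(0,2*np.pi,40,endpoint=False)
    return np.array([[d/2*np.cos(u),d/2*np.sin(u),z] for u in t for z in(z0,z1)])
M=dict(load_cell=box(90,26,30),short_cell=box(60,26,30),junction_box=box(52,52,30),sleeve=[cyl(34,0,28)],
 foot_large=[cyl(48,0,12),cyl(22,0,20),cyl(14,0,50)],foot_small=[cyl(32,0,10),cyl(18,0,18),cyl(10,0,40)])
for n in('nest_long','nest_big_round','nest_small_round','nest_square'): M[n]=box(120,78,13)
def proj(f,P):
    T=f['camera_from_world'] ; c=P@T[:3,:3].T+T[:3,3]; s=c[:,:2]/c[:,2:]
    s=s*(1+f['k1']*(s**2).sum(1,keepdims=True)); K=f['intrinsics']
    return s*[K[0,0],K[1,1]]+[K[0,2],K[1,2]]
S=4
def sil(f,parts,p,win):
    c,s=np.cos(p[3]),np.sin(p[3]); R=np.array([[c,-s,0],[s,c,0],[0,0,1]])
    x0,y0,w,h=win; im=np.zeros((h*S,w*S),np.uint8)
    for P in parts:
        q=(proj(f,P@R.T+p[:3])+.5-[x0,y0])*S-.5
        cv2.fillConvexPoly(im,cv2.convexHull(np.round(q*16).astype(np.int32)),255,shift=4)
    return cv2.resize(im,(w,h),interpolation=cv2.INTER_AREA)/255.
def fit(parts,views,p0,yaws):
    wins=[]
    for f,m in views:
        x,y,w,h=cv2.boundingRect(m.astype(np.uint8)); wins.append((x-15,y-15,w+30,h+30))
    def crop(m,win):
        x,y,w,h=win; o=np.zeros((h,w)); a,b=max(x,0),max(y,0)
        o[b-y:,a-x:][:min(480,y+h)-b,:min(640,x+w)-a]=m[b:y+h,a:x+w]; return o
    ms=[crop(m,w) for (f,m),w in zip(views,wins)]
    def cost(p):
        r=0
        for (f,_),m,w in zip(views,ms,wins):
            s=sil(f,parts,p,w); r+=np.abs(s-m).sum()/max(m.sum(),1)
        return r
    best=None
    for y in yaws:
        s0=np.array([*p0,y]); sx=np.vstack([s0]+[s0+d for d in np.diag([6,6,4,.2])])
        r=minimize(cost,s0,method='Nelder-Mead',options=dict(initial_simplex=sx,xatol=.05,fatol=1e-5,maxiter=400))
        if best is None or r.fun<best.fun: best=r
    return best
E
cat > run1.py <<'E'
from fit import *
F=[robot.grab_frame(c) for c in('top','scene')]
G=dict(load_cell=(447,-240),short_cell=(555,325),foot_large=(460,2),foot_small=(441,128),sleeve=(437,232),junction_box=(420,-374),nest_long=(637,173),nest_big_round=(636,92),nest_square=(638,11),nest_small_round=(634,-67))
out={}
vis=[f['color'].copy() for f in F]
for n,g in G.items():
    views=[];cov=[]
    for i,f in enumerate(F):
        pts=np.array([[*g,10.]]); u=proj(f,pts)[0]
        best=None
        for r in robot.cut_out(n,f):
            m=np.asarray(r['mask']); ys,xs=np.nonzero(m)
            if len(xs) and np.hypot(xs.mean()-u[0],ys.mean()-u[1])<15: best=m;break
        if best is not None: views.append((f,best)); cov.append(('top','scene')[i]); vis[i][cv2.morphologyEx(best.astype(np.uint8),cv2.MORPH_GRADIENT,np.ones((2,2)))>0]=[0,255,0]
    z0=3 if 'nest' in n else 0
    rr=n in('sleeve','foot_large','foot_small')
    r=fit(M[n],views,(*g,z0),[0.] if rr else ([0.] if 'nest' in n else np.arange(0,np.pi if 'cell' in n else 1.5,.4)))
    out[n]=r.x; print(n,cov,np.round(r.x,2),round(r.fun,3),flush=True)
pickle.dump(out,open('fit.pkl','wb'))
a=cv2.resize(vis[0][140:340,130:550],(800,381),interpolation=cv2.INTER_CUBIC)
save('crop1',a)
E
python3 run1.py
```

```text
load_cell ['top', 'scene'] [ 447.38 -238.95   -2.53    2.71] 0.149
short_cell ['top', 'scene'] [554.16 326.42  -1.89   2.96] 0.159
foot_large ['top', 'scene'] [ 4.621e+02  9.100e-01 -1.250e+00  1.000e-01] 0.211
foot_small ['top', 'scene'] [ 4.4274e+02  1.2875e+02 -1.6000e+00  6.0000e-02] 0.444
sleeve ['top', 'scene'] [ 4.3791e+02  2.3307e+02 -7.9000e-01  1.4000e-01] 0.433
junction_box ['top', 'scene'] [ 418.95 -373.08   -2.73    1.11] 0.169
nest_long ['top', 'scene'] [ 6.3714e+02  1.7278e+02  4.6600e+00 -1.0000e-02] 0.083
nest_big_round ['top', 'scene'] [ 6.365e+02  9.254e+01  4.820e+00 -3.000e-02] 0.185
nest_square ['scene'] [635.7   11.68   5.47   0.  ] 0.099
nest_small_round ['scene'] [ 6.3411e+02 -7.0160e+01  4.6500e+00 -1.0000e-02] 0.134
```

View pics/crop1.png

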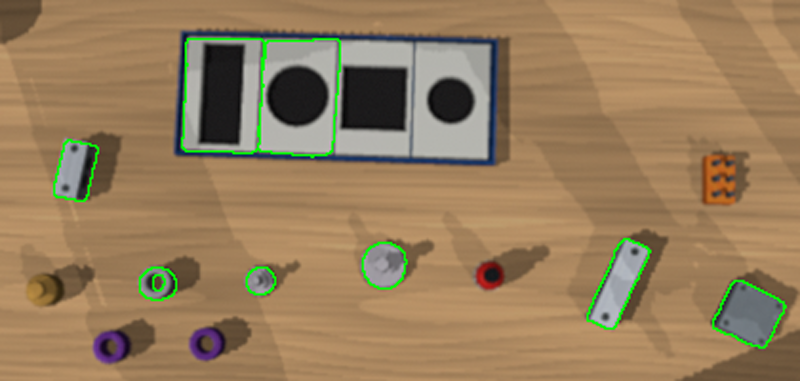

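The crop confirms the choices: long bar (619,284), large foot (384,266), grey sleeve (157,283) with the purple ones rejected at (111,346) and (206,343), and junction box (749,313). The fitted bases come out within 3 mm of the expected heights. Next is a wrist view over the tray, then one over the load cell.

```bash
cat >> fit.py <<'E'
from scipy.spatial.transform import Rotation as Ro
def q(psi): return [float(np.cos(psi/2)),float(np.sin(psi/2)),0.,0.]
def wrist():
    o=robot.observe(); f=robot.grab_frame('wrist')
    T=np.eye(4); T[:3,:3]=Ro.from_quat(o['eef_rot']).as_matrix(); T[:3,3]=o['tcp_pos']
    f['camera_from_world']=np.linalg.inv(T@np.asarray(f['mount'])); return f
def seg(n,f,g,tol=40):
    u=proj(f,np.array([[*g[:2],10.]]))[0]
    for r in robot.cut_out(n,f):
        m=np.asarray(r['mask']); x,y,w,h=cv2.boundingRect(m.astype(np.uint8))
        if w and np.hypot(x+w/2-u[0],y+h/2-u[1])<tol: return m
def look(n,f,g,yaw0):
    m=seg(n,f,g)
    if m is None: print(n,'not seen in wrist'); return None
    m=cv2.morphologyEx(m.astype(np.uint8),cv2.MORPH_CLOSE,np.ones((3,3)))
    cs,_=cv2.findContours(m,cv2.RETR_EXTERNAL,cv2.CHAIN_APPROX_NONE); m=cv2.drawContours(np.zeros_like(m),cs,-1,1,-1)
    return m
E
python3 - <<'E'
from fit import *
robot.move_pose([560,50,330],q(0.))
f=wrist(); print(np.round(f['mount'],2)); save('w_tray',f['color']); pickle.dump(f,open('w_tray.pkl','wb'))
G=pickle.load(open('fit.pkl','rb'))
for n in G:
    if 'nest' in n:
        m=look(n,f,G[n],0)
        if m is not None:
            r=fit(M[n],[(f,m)],(*G[n][:2],3),[0.]); print(n,np.round(r.x,2),round(r.fun,3))
robot.move_pose([447,-239,220],q(2.71-np.pi))
f=wrist(); save('w_cell',f['color'])
g=G['load_cell']; m=look('load_cell',f,g,0); pickle.dump((f,m),open('w_cell.pkl','wb'))
if m is not None:
    r=fit(M['load_cell'],[(f,m)],(*g[:2],0),[2.7]); print(np.round(r.x,2),r.fun)
print(robot.observe()['time_s'])
E
```

```text
[[-0.0000e+00 -9.6000e-01 -2.9000e-01  7.5310e+01]
 [ 1.0000e+00 -0.0000e+00 -0.0000e+00 -1.1000e-01]
 [ 0.0000e+00 -2.9000e-01  9.6000e-01 -1.1957e+02]
 [ 0.0000e+00  0.0000e+00  0.0000e+00  1.0000e+00]]
nest_long [ 6.3819e+02  1.7309e+02 -1.3600e+00 -2.0000e-02] 0.023
nest_big_round [ 6.3666e+02  9.2090e+01  2.2100e+00 -2.0000e-02] 0.017
nest_square [ 6.3525e+02  1.2130e+01  8.9000e-01 -2.0000e-02] 0.021
nest_small_round [ 6.3397e+02 -6.8970e+01 -1.0200e+00 -2.0000e-02] 0.018
[ 447.58 -239.69   -0.51    2.71] 0.040467942775672616
11.4083
```

View pics/w_tray.png

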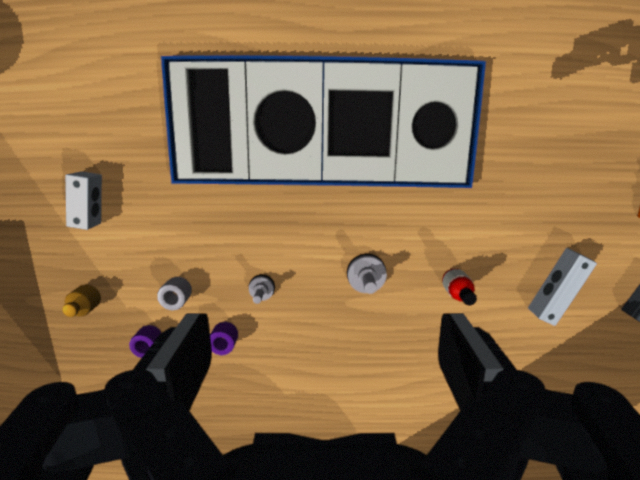

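View pics/w_cell.png

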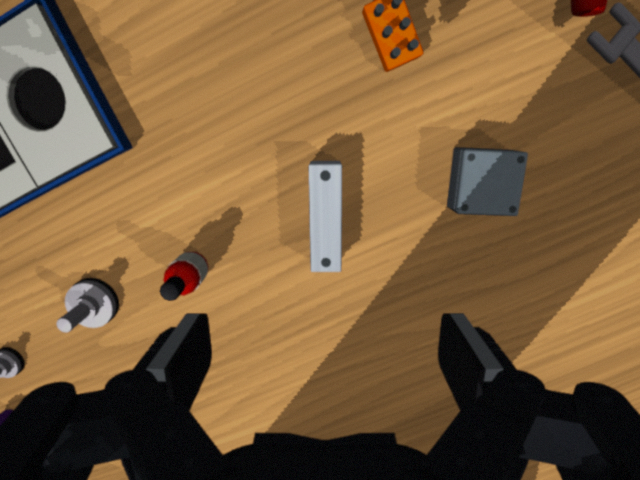

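The wrist views agree with the fits to about 1 mm. The tray row runs long (208,120), big round (285,122), square (361,123), small round (435,125), and the bar is at (325,217). Now I'll refine the box, foot and sleeve from these frames and do the load cell.

```bash
cat > act.py <<'E'
from fit import *
T=lambda: round(robot.observe()['time_s'],2)
def pick(x,y,zt,psi,op,close,hov=None):
    robot.grip(op)
    robot.movel([x,y,zt],q(psi),vel=150)
    robot.grip(close); o=robot.observe()
    print('grip',round(o['opening'],1),round(o['grasp_force'],1),np.round(o['tcp_pos'],1),T())
    robot.movel([x,y,hov or 130],vel=200); o=robot.observe()
    print('lift',round(o['opening'],1),round(o['grasp_force'],1),np.round(o['ft_force'],1),T())
def lower(x,y,zt):
    robot.movel([x,y,zt+6],vel=150)
    hit=robot.movel([x,y,zt-4],vel=25,f_stop=4); o=robot.observe()
    print('down',hit,np.round(o['tcp_pos'],1),'want z',zt,np.round(o['ft_force'],1),T())
def release(op,up=130):
    o=robot.observe(); robot.grip(op); p=o['tcp_pos']; robot.movel([p[0],p[1],up],vel=200); print('rel',round(robot.observe()['opening'],1),T())
E
python3 - <<'E'
from act import *
G=pickle.load(open('fit.pkl','rb'))
f=wrist()
ft=pickle.load(open('w_tray.pkl','rb'))
for n,ff in(('junction_box',f),('foot_large',f),('sleeve',ft)):
    try: m=look(n,ff,G[n],0)
    except Exception as e: print(n,e); continue
    if m is not None:
        r=fit(M[n],[(ff,m)],(*G[n][:2],0),[G[n][3]]); print(n,np.round(r.x,2),round(r.fun,3))
print(T())
psi=2.71-np.pi
pick(447.5,-239.4,34,psi,60,20)
robot.move_pose([637.5,172.7,130],q(-.018)); print(T())
f=wrist(); save('held1',f['color'])
E
```

```text
junction_box [ 417.46 -374.33   -6.53    1.1 ] 0.026
foot_large [460.73   4.91  -8.07   0.55] 0.043
sleeve [ 4.3980e+02  2.3186e+02 -5.1000e-01  2.3000e-01] 0.057
11.61
grip 24.4 59.6 [ 447.8 -239.6   34.8] 13.78
lift 24.8 58.9 [-0.6  0.5 -2.4] 14.42
19.29
```

View pics/held1.png

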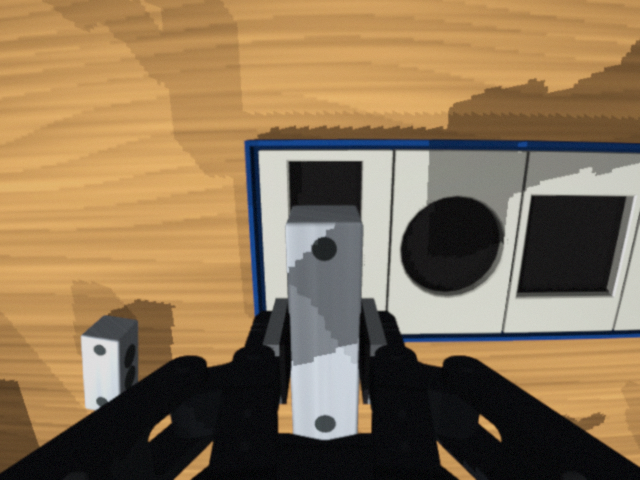

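The bar is held level and square above the long pocket, at (325,190). Now I'll lower it, release, and move on to look at the foot.

Run:
```python
from act import *
lower(637.5,172.7,42.5)
release(45,125)
robot.movel([462,2,200],q(np.pi/2),vel=220); print(T())
f=wrist(); save('foot',f['color']); 
m=look('foot_large',f,(461,2),0)
if m is not None:
    r=fit(M['foot_large'],[(f,m)],(461,2,0),[0.]); print(np.round(r.x,2),r.fun)
```

```text
down True [638.4 172.9  42.8] want z 42.5 [-1.6 -0.2  6.2] 20.38
rel 44.8 21.27Traceback (most recent call last):
  File "<stdin>", line 4, in <module>
workcell.PlanningError: the arm cannot follow that straight line within its joint ranges
```

Run:
```python
from act import *
robot.movel([462,2,200],q(-np.pi/2),vel=220); print(T())
f=wrist(); save('foot',f['color']); 
m=look('foot_large',f,(461,2),0)
if m is not None:
    r=fit(M['foot_large'],[(f,m)],(461,2,0),[0.]); print(np.round(r.x,2),r.fun)
```

```text
22.98
[ 4.6164e+02  1.4300e+00 -1.0920e+01  1.7000e-01] 0.024162438022228516
```

View pics/foot.png

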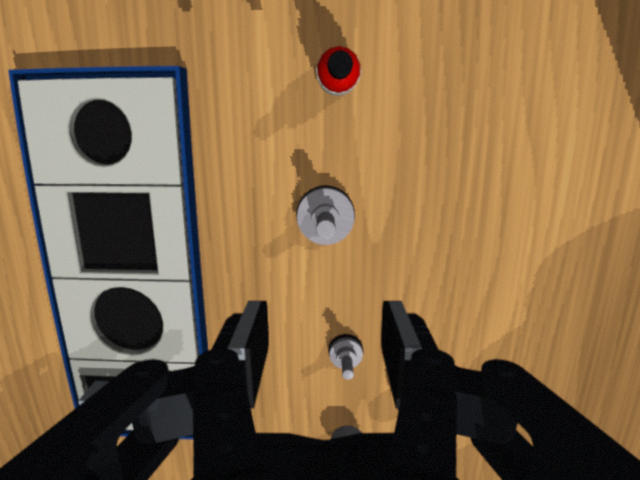

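The foot_large is at (325,215), with foot_small at (345,352) left alone. The wrist z is weak because the mask misses the black rubber rim, so I use the two-view height of about 0. Now I'll pick and place it.

Run:
```python
from act import *
P=-np.pi/2
pick(461.8,0.3,47,P,45,8,130)
robot.movel([636.7,92.2,130],q(P),vel=180); print(T())
f=wrist(); save('held2',f['color'])
```

```text
grip 11.9 58.5 [4.621e+02 3.000e-01 4.750e+01] 24.86
lift 11.6 58.5 [-0.3  1.1 -1.6] 25.43
26.68
```

View pics/held2.png

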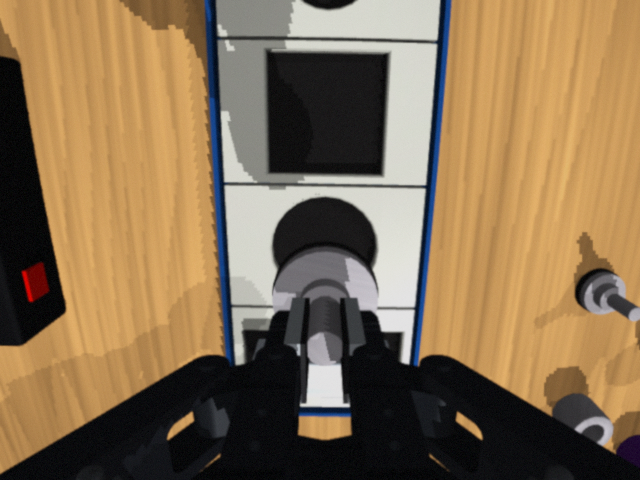

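The foot hangs upright at (325,290) and is centred over the round pocket.

Run:
```python
from act import *
P=-np.pi/2
lower(636.7,92.2,55.5)
release(35,140)
robot.movel([439,232.5,180],q(P),vel=200); print(T())
f=wrist(); save('sleeve',f['color'])
m=look('sleeve',f,(439,232.5),0)
if m is not None:
    r=fit(M['sleeve'],[(f,m)],(439,232.5,0),[0.]); print(np.round(r.x,2),r.fun)
```

```text
down True [637.6  92.3  55.6] want z 55.5 [ 0.2 -0.4  5.5] 27.68
rel 35.0 28.61
29.99
[ 4.3919e+02  2.3368e+02 -7.6300e+00  3.0000e-01] 0.02460885385081868
```

View pics/sleeve.png

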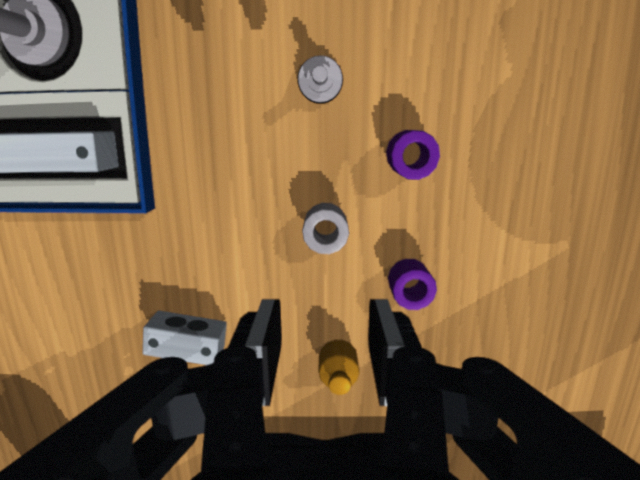

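The bar is in its pocket at (60,150) and the foot in its pocket at (30,30). The grey sleeve is at (325,230), with the purple ones at (413,155) and (413,285).

Run:
```python
from act import *
P=-np.pi/2
pick(439.2,232.4,34,P,58,26,140)
robot.movel([634.2,-68.8,150],q(P),vel=200); print(T())
f=wrist(); save('held3',f['color'])
```

```text
grip 31.8 58.7 [439.7 232.7  35.2] 31.93
lift 31.4 59.5 [ 0.2 -0.1 -0.6] 32.62
34.56
```

View pics/held3.png

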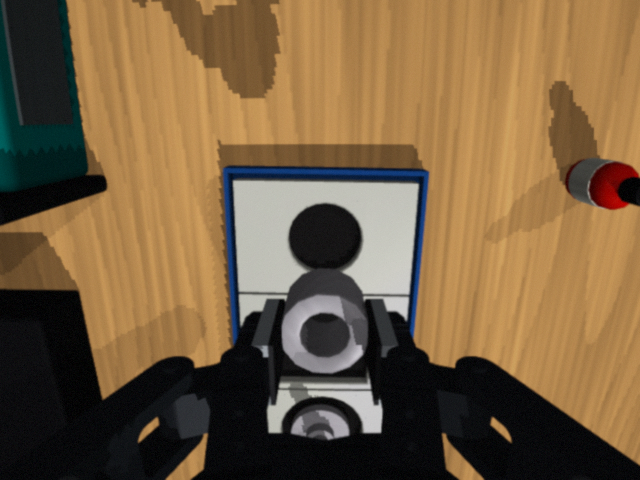

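The sleeve is held upright at (323,320), in line with the small pocket.

Run:
```python
from act import *
P=-np.pi/2
lower(634.2,-68.8,42.9)
release(46,140)
P2=1.105-np.pi
robot.movel([418.5,-373.5,180],q(P2),vel=200); print(T())
f=wrist(); save('box',f['color'])
m=look('junction_box',f,(418.5,-373.5),0)
if m is not None:
    r=fit(M['junction_box'],[(f,m)],(418.5,-373.5,0),[1.1]); print(np.round(r.x,2),r.fun)
```

```text
down True [635.1 -68.9  43.2] want z 42.9 [-1. -1.  6.] 35.77
rel 46.1 36.71
38.74
[ 419.33 -371.27   -6.59    1.11] 0.016101634225640586
```

View pics/box.png

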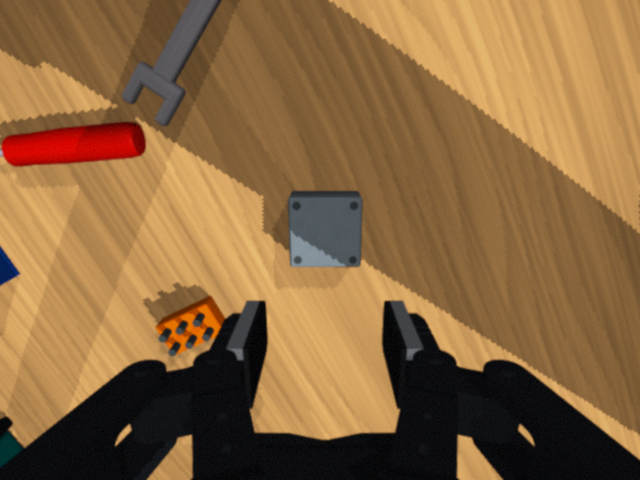

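The junction box is square to the gripper at (325,230) and clear of its neighbours.

Run:
```python
from act import *
pick(418.9,-372.9,32.5,1.11-np.pi,80,44,140)
robot.movel([635.3,11.9,150],q(-.018-np.pi/2),vel=200); print(T())
f=wrist(); save('held4',f['color'])
```

```text
grip 50.5 62.9 [ 419.3 -373.3   33.6] 40.78
lift 50.8 62.5 [ 1.2  0.2 -1.8] 41.48
43.83
```

View pics/held4.png

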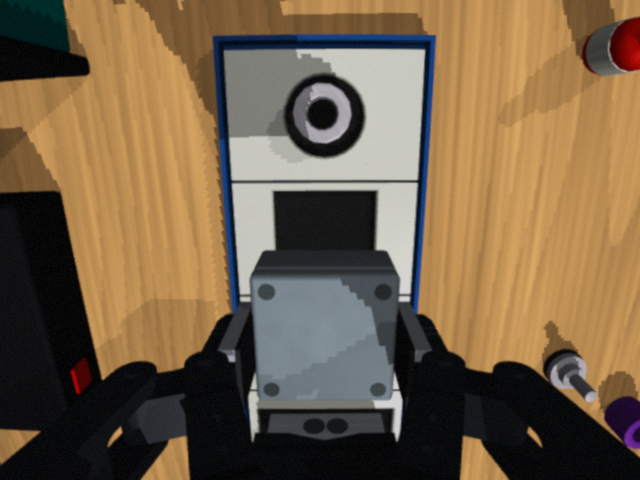

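The sleeve sits centred in its pocket at (324,113). The box is held level and aligned with the square pocket.

Run:
```python
from act import *
lower(635.3,11.9,41.2)
release(62,200)
robot.movel([500,50,330],q(-np.pi/2),vel=200)
f=robot.grab_frame('top'); g=robot.grab_frame('scene'); 
w=wrist()
a=cv2.resize(w['color'],(400,300)); b=cv2.resize(g['color'][230:400,200:480],(400,300)); 
save('final',np.hstack([a,b])); print(T())
```

```text
down True [636.1  11.9  41.6] want z 41.2 [-1.2 -0.   6.1] 45.06
rel 61.8 46.28
47.54
```

View pics/final.png

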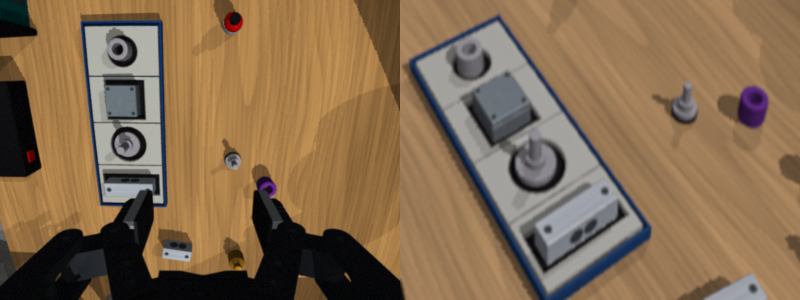

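Both views show all four parts upright and inside their pockets: sleeve (120,48), box (122,98), foot (125,143) and bar (130,187). The small foot and the short cell have not moved.

```bash
python3 -c "
from workcell import robot
print(robot.job_done())"
```

```text
the job is handed in; nothing more can be done
None
```

The kit is packed and handed in at about 48 s: the long load cell, large foot, sleeve and junction box each went down to the expected floor height in their own pockets and look upright in the final pictures, and the short cell and small foot were not touched.

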